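Load a metal sample, shut the shield and set its purge gas

TASK

Lay the steel sample bar gently over the round measuring window of the sample stand, centred and lengthwise within the orange corner marks, and let go of it. Then slide the blue shield hood (orange fin on top) fully shut over it. Last, turn the orange knob on the gas panel clockwise until its white pointer lines up with the white mark on its dial (straight towards the panel's side with the brass stubs), without touching any of the other five knobs and without disturbing the copper cone, the jar or the hand-held analyser.

Things in the scene. Friction and masses are not known exactly. Their poses are not given: they have to be found in the camera images.
- coupon: bright steel sample bar, 100 x 40 x 16 mm, about 0.5 kg, lying flat on the black bench top (z = 0). Origin at the centre of its underside; x along its 100 mm length, z up.
- stand: fixed grey sample stand with an aluminium deck 40 mm above the bench; 150 mm along its x and from -80 to +225 mm along its y. Origin on the bench right below the measuring window. The blue hood runs along its y: open at the +y end, shut towards -y, over the window. A fixed end wall 110 mm wide and 8 mm thick stands at y = -66 mm, up to 85 mm above the bench. Two 4 mm high slide rails along y lie at x = +-64.5 mm (for looks, a finger passes through).
- window (a point): centre of the round black measuring window (20 mm across, white rim) in the deck, 40 mm above the bench. Four orange corner marks outline the bar's place: its length along the stand's y.
- hood (a joint): travel of the blue shield hood, m: 0 = fully open, 0.155 = fully shut (against its stop, over the window). It starts between 0 and 0.025, slides with about 1.5 N of friction and stays where it is left. The hood moves along the stand's -y as the value grows. It is a hollow cover 118 mm wide (x), 120 mm long (y), its middle under the fin, roof top 87.5 mm above the bench, open towards -y; inside 106 mm wide and clear up to 82 mm above the bench, so that it passes over the bar.
- hood_handle (a point): a point on the orange fin on top of the hood, at its centre, 110.5 mm above the bench. The fin is 70 mm long along the stand's x, 14 mm thick along its y, and stands from the roof (87.5 mm) up to 127.5 mm. Pinch it across its 14 mm.
- panel: fixed grey gas panel box with dark grey-blue top, 245 mm (x) by 170 mm (y), top 60 mm above the bench; six alike knobs stand on it in a grid of 3 along x by 2 along y, 75 mm between axes. Origin at the centre of its underside. Which knob has which place varies.
- valve_orange: fixed dark dial ring (69 mm across) of the orange knob; origin on the knob's axis on the panel's top, axes parallel to the panel's. The white mark (8 x 7 mm) is on its -y side, the panel's side with three brass pipe stubs, 34 mm from the axis: the pointer's place at a joint value of 1.571.
- orange_axis (a point): point on the orange knob's axis, 30 mm above the panel's top (90 mm above the bench): a good height for the middle of the finger pads. All six knobs are a bar 58 mm long, 16 mm wide, from 6 to 44 mm above the panel's top, on a flat dark steel disc 60 mm across whose top is 6.5 mm above the panel.
- orange_pointer (a point): top outer end of the orange knob's white pointer stripe, 29 mm from the axis, 44 mm above the panel's top. The stripe runs along the bar from the axis to one end.
- knob_orange (a joint): angle of the orange knob, rad: 0 = bar along the panel's x with the pointer towards +x, growing clockwise seen from above; 1.571 = pointer towards the panel's -y, at the white mark. It starts between 0.15 and 0.6, runs from 0 to 2.6 (the mark is not a stop), with about 0.06 N m of friction, and stays where it is left.
- valve_blue: fixed dial ring of the blue knob, a neighbour that must not be touched; origin on its axis on the panel's top. That knob stands at any angle.
- valve_black: fixed dial ring of the black knob, a neighbour that must not be touched; origin on its axis on the panel's top. That knob stands at any angle.
- valve_grey: fixed dial ring of the grey knob, a neighbour that must not be touched; origin on its axis on the panel's top. That knob stands at any angle.
- valve_green: fixed dial ring of the green knob, a neighbour that must not be touched; origin on its axis on the panel's top. That knob stands at any angle.
- valve_navy: fixed dial ring of the very dark navy knob, a neighbour that must not be touched; origin on its axis on the panel's top. That knob stands at any angle.
- cone: loose turned copper cone standing on the bench, 60 mm across, 95 mm high; origin at the centre of its underside. Leave it alone.
- jar: loose sample jar, 60 mm across, 90 mm high; origin at the centre of its underside. Leave it alone.
- analyser: loose hand-held analyser, black with orange line, lying on its side on the bench: barrel 200 (x) x 60 mm (y), 55 mm high, with a grip (at x = -5 to 45 mm) reaching to y = +103 mm; it lies with its length about along world y, grip away from the robot; origin under the barrel's centre. Leave it alone.
Mind the look-alikes: they are no part of the job. Of the things like the coupon, leave any that is green, pink or turquoise; of the rest the smaller one is meant.

How it is judged:
By the outcome, as a careful person would: the job done as asked, in the order asked, and still so for the second after the job is handed in, with the robot touching nothing.
It also fails if it takes over 59 s, if anything falls off the work surface, if the arm or the gripper's body presses on something with over 40 N, if the wrist force passes 120 N, or if a joint passes its speed limit or range.

ROBOT

A 6-joint arm with a two-finger parallel gripper is mounted at the origin on the work surface. World frame = base frame: x ahead of the robot, y to its left, z up, the work surface at z = 0. Lengths are in m, angles in rad, forces in N, time in s.
With the tool pointing down it reaches from about 0.35 to 0.925 m from the base axis. Payload 6.4 kg.
Tool frame: the origin (TCP) lies on the centre line of the jaws, within the pads' length; the fingertips stand 17 mm ahead of it and the grasp point (between the pads) lies 2 mm behind it; z points along the fingers, y is the direction in which the jaws open and shut (so a half turn about z gives the same grasp; the last joint's range is limited). The gripper opens to 94 mm and grips with 3 to 60 N. Pads are 16 mm wide; open, the fingers measure 119 mm over their backs; the gripper's body (75 mm by 177 mm) begins 78 mm behind the grasp point.
Start: joints at [-1.296, 0.245, 1.558, -0, 1.339, -0.174], TCP at [0.282, -0.586, 0.222] pointing down, gripper open.
Joint ranges: [-3.13, 3.13], [-1.02, 2.26], [0.13, 2.54], [-0.95, 4.09], [0.21, 2.88], [-2.74, 2.74]. Speed limits (rad/s): [2.57, 2.57, 3.14, 3.14, 3.14, 3.14].

INTERFACE

Orientations are given as a unit quaternion [w, x, y, z].
In Python, from rig import ctrl gives the robot as it stands.
- The arm moves only by the tool jog_arm, never from a script. Its argument "rows" is a list of rows, each an object with "delta_pos": the shift along the tool's x, y, z normalised to -1 to 1, where 1 is 15 cm, a list of three; "rot": the turn, a rotation vector about the tool's x, y, z normalised to -1 to 1, where 1 is 2 rad, a list of three; "fingers": the closure, from -1 (fully open) to 1 (shut). A call has exactly 5 rows; each row shifts and turns the commanded pose from where the row before left it, along the tool's axes as they then stand; what a row does not reach is not made up. A row lasts 1/8 s, in which the tool goes at most 62.5 mm and 10.7 degrees, less where a joint would pass 70% of its speed; a pose out of reach is approached as far as the arm can. A call with a number of a shift or a turn outside -1 to 1 is refused whole. A call with a gripper value outside its range is refused whole. The fingers move at their own pace and stop on an object; "force" is the grip in N (left out, the last holds). Time passes only in rows, so rows that do not move let the fingers close, or fill a call up. It gives the time, the measured TCP pose, the force and the opening at its end, in the units of the state.
- ctrl.observe(): the state, without advancing time (a new reading comes with each control period).
- ctrl.read_camera(name): name is "scene" or "side" or "wrist"; returns a dict with "color" (480x640x3 uint8, red, green, blue), "camera_matrix" (3x3 intrinsics, pixels), "k1" (the pictures are not rectified: a ray, as slopes to the right and down, at radius r is drawn at 1 + k1 r^2 times it, then the intrinsics apply), "origin" and "orientation" of the camera in the world. Camera axes: x right, y down, z forward; pixel columns grow to the right and rows downward; lengths in m; the calibration is good to about 2 mm. A picture is of the moment at which its call begins. There is no depth.
- ctrl.hand_in(): hands the job in, once; it reports no verdict.
Trained networks look in the newest picture that a camera, given by its name, has taken for a name from the list of things; names that differ only in an ending like _2 or _b are one class to them, and where a whole thing is asked for, a point or a joint stands for the part that bears it (a point fixed in the world has none). Each returns a list of dicts, best first, with "conf" (0 to 1); they miss things now and then, are a little off and sometimes report something else, mostly with a low value. They report only what shows in the picture. A call takes as long as a camera call. They do not tell look-alikes from the thing itself.
- ctrl.spot_in(camera, name): "rect" ([left, top, width, height] in pixels, round what is visible of it).
- ctrl.trace(camera, name): "pixels" (480x640 bool, what is visible of it) and "rect" ([left, top, width, height] in pixels, round what is visible of it).
- ctrl.pinpoint(camera, name): "centre" ([column, row] in pixels: a listed point, or the origin of a listed thing).
The state is a dict: "clock": time; "joint_positions": joint angles; "qd": joint speeds; "effort": joint torques, N m; "position": TCP position; "tcp_rot": TCP orientation; "wrist_force": force on the tool from outside, world axes, zero at the start; "ft_torque": the same for the moment, N m; "opening": finger opening in m.
Only numpy, scipy, OpenCV 4.12 (cv2) and the standard library are available. Lean on these libraries where they do the work, as an engineer would, in place of code of your own. Each camera call takes 0.05 s, during which the arm holds its last target. There are 200 camera calls.

## Working session

There is one attempt and no reset: what is moved stays moved. The work goes in short steps, Python scripts to look and compute and a tool call to move; the robot and the scene stay as the last step left them, time stands still between calls to the robot, and variables do not carry over. Pictures are saved under pics/ and viewed, about 8 in all and at most 12, crops included, and the job is handed in when it is done.

Besides the shell and the picture viewer there is one more tool, called after "Call:" as name(argument=value, ...), one argument or row to a line, values as JSON. jog_arm: Moves the arm, as the interface text tells. Scaled input: -1 to 1 covers 15 cm each way for a shift and 2 rad each way for a turn. Its arguments: {"type":"object","properties":{"rows":{"type":"array"},"force":{"type":"number"}},"required":["rows"]}

```bash
mkdir -p pics
cat > h.py <<'E'
import numpy as np, cv2
from scipy.spatial.transform import Rotation as R
from rig import ctrl
def rot(q): return R.from_quat([q[1],q[2],q[3],q[0]]).as_matrix()
def ray(im,px):
    K=np.array(im["camera_matrix"]);u=cv2.undistortPoints(np.array([[px]],float),K,np.array([im["k1"],0,0,0,0.]))[0,0] if 0 else None
    p=np.array([(px[0]-K[0,2])/K[0,0],(px[1]-K[1,2])/K[1,1]]);s=p.copy()
    for _ in range(20): s=p/(1+im["k1"]*(s@s))
    return rot(im["orientation"])@np.array([s[0],s[1],1.])
def at(im,px,z):
    d=ray(im,px);o=np.array(im["origin"]);return o+d*(z-o[2])/d[2]
def proj(im,P):
    K=np.array(im["camera_matrix"]);c=rot(im["orientation"]).T@(np.array(P)-np.array(im["origin"]))
    s=c[:2]/c[2];s=s*(1+im["k1"]*(s@s));return K[:2,:2]@s+K[:2,2]
def save(im,n,crop=None,sc=1):
    c=im["color"][:,:,::-1]
    if crop: l,t,w,h=crop;c=c[t:t+h,l:l+w]
    cv2.imwrite("pics/"+n,cv2.resize(c,None,fx=sc,fy=sc,interpolation=cv2.INTER_CUBIC))
E
cat > a.py <<'E'
from h import *
Z=dict(coupon=0,stand=0,window=.04,hood_handle=.1105,panel=0,valve_orange=.06,orange_axis=.09,orange_pointer=.104,valve_blue=.06,valve_black=.06,valve_grey=.06,valve_green=.06,valve_navy=.06,cone=0,jar=0,analyser=0)
ims={}
for cam in("scene","side"):
    im=ctrl.read_camera(cam);ims[cam]=im;save(im,cam+"0.png");print(cam,np.round(im["origin"],3))
    for n,z in Z.items():
        for d in ctrl.pinpoint(cam,n)[:4]:
            if d["conf"]>.25: print(n,np.round(d["centre"],1),round(d["conf"],2),np.round(at(im,d["centre"],z)[:2],4))
print(ctrl.observe())
E
python3 a.py
```

```text
scene [ 1.231 -0.094  1.195]
coupon [283.9 365.5] 0.95 [ 0.8097 -0.1086]
coupon [298.8 222.4] 0.92 [ 0.4232 -0.0271]
coupon [300.9 278.3] 0.79 [ 0.5903 -0.0422]
coupon [175.9 352. ] 0.64 [ 0.7458 -0.3563]
stand [374.3 250.3] 0.77 [0.5355 0.1544]
stand [209.  248.9] 0.65 [ 0.473  -0.2673]
stand [181.8 268.8] 0.51 [ 0.523  -0.3389]
window [380.  235.4] 0.78 [0.5175 0.1689]
hood_handle [225.2 358.4] 0.4 [ 0.8175 -0.2278]
panel [210.2 248.1] 0.89 [ 0.471  -0.2641]
valve_orange [219.7 240.1] 0.63 [ 0.4891 -0.2311]
orange_axis [219.2 232.6] 0.58 [ 0.4868 -0.2278]
orange_pointer [215.2 237.1] 0.6 [ 0.5078 -0.2362]
valve_blue [414.  324.5] 0.64 [0.7757 0.1938]
valve_blue [217.6 239.2] 0.62 [ 0.4857 -0.2362]
valve_blue [194.6 217. ] 0.59 [ 0.4101 -0.2926]
valve_black [187.1 241.1] 0.96 [ 0.4808 -0.3126]
valve_grey [222.6 213.8] 0.86 [ 0.4103 -0.2203]
valve_grey [218.8 263.2] 0.43 [ 0.5549 -0.2362]
valve_green [217.  263.4] 0.87 [ 0.5549 -0.2406]
valve_green [191.3 214.1] 0.66 [ 0.3997 -0.301 ]
valve_navy [183.9 264.7] 0.9 [ 0.5477 -0.3213]
cone [332.1 333. ] 0.55 [0.7453 0.0125]
jar [226.5 35
[... 936 characters left out ...]
 [0.7607 0.2103]
{'clock': 1.7, 'joint_positions': array([-1.29607952e+00,  2.45092374e-01,  1.55778128e+00, -1.48580762e-05,
        1.33866438e+00, -1.74118293e-01]), 'qd': array([ 0.00101138, -0.0002558 ,  0.00118237, -0.00098527, -0.00085162,
        0.00017928]), 'effort': array([ 1.24527829e-03, -4.15825367e+01, -3.14866734e+01,  6.85773231e-02,
        2.89191899e-02, -1.73044504e-05]), 'position': array([ 0.28204448, -0.58565131,  0.22247021]), 'tcp_rot': array([ 2.76392771e-05,  9.74923509e-01,  2.22540223e-01, -5.84757085e-06]), 'wrist_force': array([ 0.03998516,  1.04398266, -0.49247766]), 'ft_torque': array([-0.01234991,  0.049084  , -0.0452129 ]), 'opening': 0.09399780430717268}
```

View pictures.

View pics/scene0.png

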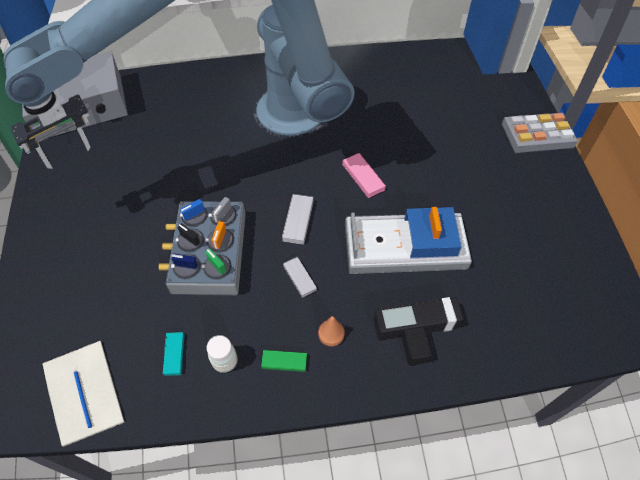

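View pics/side0.png

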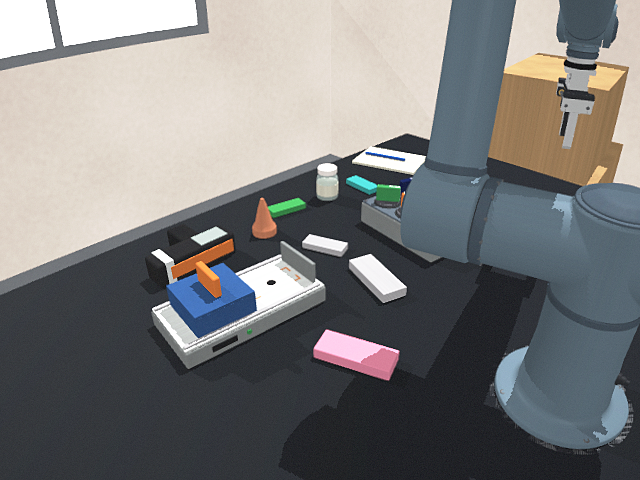

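Candidates in the scene picture: large steel bar (298,219), small steel bar (300,277), pink (364,175), green (285,361) and turquoise (174,354). The small steel bar at (300,277) is the one meant. The stand's window is at (380,239) with the hood at (433,232); the orange knob is at (218,235), with the brass stubs on its left.

```bash
cat > b.py <<'E'
from h import *
im=ctrl.read_camera("scene");save(im,"crop1.png",(155,190,320,115),2.5)
t=[d for d in ctrl.trace("scene","coupon") if abs(d["rect"][0]+d["rect"][2]/2-300)<12 and abs(d["rect"][1]+d["rect"][3]/2-277)<12]
def rect(mask,z):
    ys,xs=np.nonzero(mask);P=np.array([at(im,(x,y),z)[:2] for x,y in zip(xs,ys)],np.float32)
    (c,s,a)=cv2.minAreaRect(P);print(np.round(c,4),np.round(s,4),a)
    u=P-P.mean(0);w,v=np.linalg.eigh(u.T@u);print(" pca yaw",np.degrees(np.arctan2(v[1,1],v[0,1])),P.mean(0))
for d in t: print(d["conf"],d["rect"]);rect(d["pixels"],.008)
g=im["color"].astype(int);m=np.zeros(g.shape[:2],bool);m[255:300,278:322]=1
top=m&(g.min(2)>150);print(top.sum());rect(top,.016)
for nm in("panel","hood","stand"):
    for d in ctrl.trace("scene",nm)[:1]: print(nm,d["conf"],d["rect"]);rect(d["pixels"],.06 if nm!="stand" else .03)
E
python3 b.py
```

```text
0.96 [283.7, 258.7, 37.1, 40.5]
[ 0.5891 -0.045 ] [0.1072 0.043 ] 21.216434478759766
 pca yaw -158.99323 [ 0.58956724 -0.04466711]
600
[ 0.5902 -0.0465] [0.0994 0.0413] 21.07367515563965
 pca yaw -158.92874 [ 0.59126025 -0.04621107]
panel 0.68 [158.7, 196.8, 86.2, 98.9]
[ 0.4971 -0.2747] [0.1984 0.2688] 81.8255386352539
 pca yaw 162.34087 [ 0.5340221  -0.26024038]
hood 0.65 [402.4, 209.8, 58.3, 50.3]
[0.5375 0.298 ] [0.1345 0.1501] 84.65924835205078
 pca yaw 168.42923 [0.5389776  0.29899713]
stand 0.86 [345.1, 207.2, 122.6, 65.4]
[0.5301 0.2372] [0.3087 0.1909] 84.77342987060547
 pca yaw 88.884705 [0.5384241  0.23688146]
```

View pics/crop1.png

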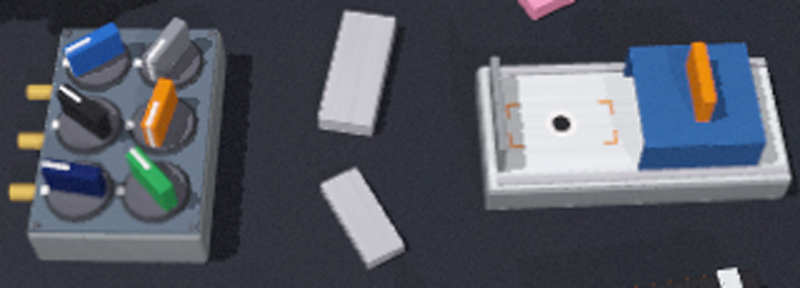

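The crop shows the small bar at crop (362,217), which is the shorter of the two steel bars. Its top measures 99×41 mm, as specified. Orange knob is at crop (160,112), with its pointer towards the lower left.

```bash
cat > p.py <<'E'
import sys
from h import *
def plan(x,y,z,phi,n):
    s=ctrl.observe();p=np.array(s["position"]);M=rot(s["tcp_rot"]);f0=np.arctan2(M[1,0],M[0,0])
    dphi=(np.radians(phi)-f0+np.pi)%(2*np.pi)-np.pi
    print("from",np.round(p,4),"phi",round(np.degrees(f0),2),"tilt",np.round(M[:2,2],4),"q",np.round(s["joint_positions"],2),"t",s["clock"])
    step=(np.array([x,y,z])-p)/n
    print("mm/row",np.linalg.norm(step)*1e3,"deg/row",np.degrees(dphi)/n)
    # tool z is down: +rot about tool z lowers phi
    for i in range(n):
        f=f0+dphi*i/n;c,sn=np.cos(f),np.sin(f)
        d=np.array([step[0]*c+step[1]*sn, step[0]*sn-step[1]*c, -step[2]])/.15
        print(np.round(d,3).tolist(),"rz",round(-dphi/n/2,4))
if __name__=="__main__": a=list(map(float,sys.argv[1:]));plan(*a[:4],int(a[4]))
E
python3 p.py .59 -.046 .2 21 15
```

```text
from [ 0.282  -0.5857  0.2225] phi 25.71 tilt [ 0. -0.] q [-1.3   0.25  1.56  0.    1.34 -0.17] t 1.95
mm/row 41.44984966271202 deg/row -0.31429645611126833
[0.227, -0.157, 0.01] rz 0.0027
[0.227, -0.158, 0.01] rz 0.0027
[0.226, -0.159, 0.01] rz 0.0027
[0.225, -0.16, 0.01] rz 0.0027
[0.224, -0.162, 0.01] rz 0.0027
[0.223, -0.163, 0.01] rz 0.0027
[0.222, -0.164, 0.01] rz 0.0027
[0.221, -0.165, 0.01] rz 0.0027
[0.22, -0.167, 0.01] rz 0.0027
[0.219, -0.168, 0.01] rz 0.0027
[0.218, -0.169, 0.01] rz 0.0027
[0.218, -0.17, 0.01] rz 0.0027
[0.217, -0.171, 0.01] rz 0.0027
[0.216, -0.173, 0.01] rz 0.0027
[0.215, -0.174, 0.01] rz 0.0027
```

Call:
jog_arm(
  rows=[
    {"delta_pos": [0.227,-0.157,0],"rot": [0,0,0.003],"fingers": -1},
    {"delta_pos": [0.227,-0.158,0],"rot": [0,0,0.003],"fingers": -1},
    {"delta_pos": [0.226,-0.159,0],"rot": [0,0,0.003],"fingers": -1},
    {"delta_pos": [0.225,-0.16,0],"rot": [0,0,0.003],"fingers": -1},
    {"delta_pos": [0.224,-0.162,0],"rot": [0,0,0.003],"fingers": -1},
  ],
)

```text
clock: 2.58
position: [0.3856, -0.4046, 0.2226]
tcp_rot: [0.0, 0.978, 0.208, 0.0]
wrist_force: [0.6, -0.1, -0.3]
opening: 0.0939
```

Call:
jog_arm(
  rows=[
    {"delta_pos": [0.223,-0.163,0.01],"rot": [0,0,0.003],"fingers": -1},
    {"delta_pos": [0.222,-0.164,0.01],"rot": [0,0,0.003],"fingers": -1},
    {"delta_pos": [0.221,-0.165,0.01],"rot": [0,0,0.003],"fingers": -1},
    {"delta_pos": [0.22,-0.167,0.01],"rot": [0,0,0.003],"fingers": -1},
    {"delta_pos": [0.219,-0.168,0.01],"rot": [0,0,0.003],"fingers": -1},
  ],
)

```text
clock: 3.2
position: [0.4887, -0.2251, 0.2151]
tcp_rot: [0.0, 0.981, 0.193, 0.0]
wrist_force: [-0.0, -0.7, 0.0]
opening: 0.0941
```

Call:
jog_arm(
  rows=[
    {"delta_pos": [0.218,-0.169,0.02],"rot": [0,0,0.003],"fingers": -1},
    {"delta_pos": [0.218,-0.17,0.02],"rot": [0,0,0.003],"fingers": -1},
    {"delta_pos": [0.217,-0.171,0.02],"rot": [0,0,0.003],"fingers": -1},
    {"delta_pos": [0.216,-0.173,0.02],"rot": [0,0,0.002],"fingers": -1},
    {"delta_pos": [0.215,-0.174,0.02],"rot": [0,0,0.002],"fingers": -1},
  ],
)

```text
clock: 3.82
position: [0.5926, -0.0456, 0.2]
tcp_rot: [0.0, 0.984, 0.18, 0.0]
wrist_force: [0.1, -0.2, 0.1]
opening: 0.0941
```

```bash
cat > c.py <<'E'
from h import *
im=ctrl.read_camera("wrist");save(im,"w1.png");print(im["origin"])
for d in ctrl.trace("wrist","coupon"):
    m=d["pixels"]&(im["color"].astype(int).min(2)>120);ys,xs=np.nonzero(m);print(d["conf"],d["rect"],len(xs))
    if len(xs)<50: continue
    P=np.array([at(im,(x,y),.016)[:2] for x,y in zip(xs,ys)],np.float32);print(cv2.minAreaRect(P))
E
python3 c.py; python3 p.py .59 -.046 .1 21 1|head -2
```

```text
[ 0.67148343 -0.01570091  0.36288942]
0.86 [185.6, 301.9, 114.6, 90.4] 5514
((0.4242243766784668, -0.028787225484848022), (0.05971243605017662, 0.13921700417995453), 72.00077056884766)
0.79 [620.0, 187.5, 18.9, 39.4] 0
0.62 [406.4, 0.3, 120.3, 76.3] 0
0.58 [6.5, 332.2, 54.7, 18.2] 426
((0.36175113916397095, 0.18790021538734436), (0.01591264083981514, 0.05395487695932388), 22.264362335205078)
0.57 [289.0, 167.8, 43.0, 105.3] 4461
((0.5904013514518738, -0.044128939509391785), (0.10147525370121002, 0.039790187031030655), 21.433561325073242)
from [ 0.5928 -0.044   0.1996] phi 21.02 tilt [-0.0001  0.0008] q [-0.27  0.14  1.72  0.    1.28  0.94] t 3.925
mm/row 99.68940604450981 deg/row -0.022357969085018126
```

View pics/w1.png

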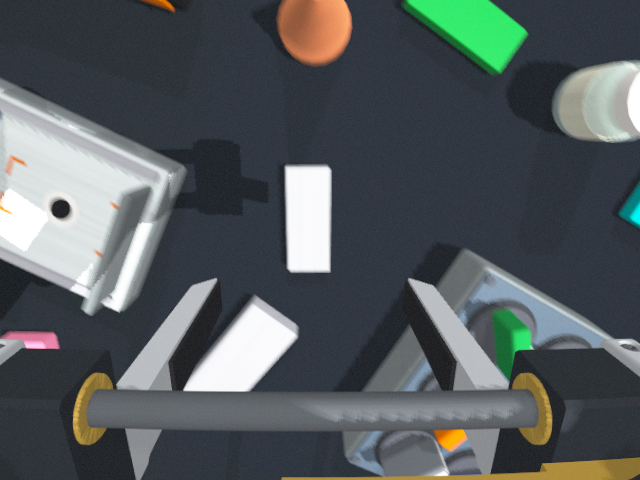

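The wrist view shows the target bar at (308,218) midway between the jaws. It agrees with the scene fit to within 2 mm, so I'm going down.

Call:
jog_arm(
  rows=[
    {"delta_pos": [-0.016,-0.003,0.28],"rot": [0,0,0],"fingers": -0.6},
    {"delta_pos": [0,0,0.28],"rot": [0,0,-0.002],"fingers": -0.6},
    {"delta_pos": [0,0,0.28],"rot": [0,0,0],"fingers": -0.6},
    {"delta_pos": [0,0,0.25],"rot": [0,0,0],"fingers": -0.6},
    {"delta_pos": [0,0,0.1],"rot": [0,0,0],"fingers": -0.6},
  ],
  force=25,
)

```text
clock: 4.55
position: [0.5878, -0.0477, 0.0193]
tcp_rot: [-0.001, 0.983, 0.182, -0.002]
wrist_force: [-0.4, -0.1, 0.5]
opening: 0.0753
```

Call:
jog_arm(
  rows=[
    {"delta_pos": [0,0,0],"rot": [0,0,0],"fingers": 1},
    {"delta_pos": [0,0,0],"rot": [0,0,0],"fingers": 1},
    {"delta_pos": [0,0,0],"rot": [0,0,0],"fingers": 1},
    {"delta_pos": [0,0,0],"rot": [0,0,0],"fingers": 1},
    {"delta_pos": [0,0,0],"rot": [0,0,0],"fingers": 1},
  ],
  force=25,
)

```text
clock: 5.18
position: [0.5899, -0.0459, 0.0229]
tcp_rot: [-0.001, 0.983, 0.182, 0.0]
wrist_force: [-2.7, 5.8, 6.3]
opening: 0.0395
```

Call:
jog_arm(
  rows=[
    {"delta_pos": [0,0,-0.05],"rot": [0,0,0],"fingers": 1},
    {"delta_pos": [0,0,-0.2],"rot": [0,0,0],"fingers": 1},
    {"delta_pos": [0,0,-0.3],"rot": [0,0,0],"fingers": 1},
    {"delta_pos": [0,0,-0.3],"rot": [0,0,0],"fingers": 1},
    {"delta_pos": [0,0,-0.3],"rot": [0,0,0],"fingers": 1},
  ],
)

```text
clock: 5.8
position: [0.5886, -0.0474, 0.1946]
tcp_rot: [-0.0, 0.983, 0.182, -0.001]
wrist_force: [-0.1, 0.1, -5.9]
opening: 0.0396
```

```bash
python3 p.py .513 .085 .2 84.5 10
```

```text
from [ 0.5886 -0.0474  0.1946] phi 21.01 tilt [-0.0015 -0.0001] q [-0.27  0.13  1.74 -0.    1.27  0.93] t 5.8
mm/row 15.254570819228968 deg/row 6.349146966635588
[-0.015, -0.1, -0.004] rz -0.0554
[-0.004, -0.102, -0.004] rz -0.0554
[0.007, -0.101, -0.004] rz -0.0554
[0.018, -0.1, -0.004] rz -0.0554
[0.029, -0.097, -0.004] rz -0.0554
[0.04, -0.094, -0.004] rz -0.0554
[0.05, -0.089, -0.004] rz -0.0554
[0.059, -0.083, -0.004] rz -0.0554
[0.068, -0.075, -0.004] rz -0.0554
[0.076, -0.067, -0.004] rz -0.0554
```

Call:
jog_arm(
  rows=[
    {"delta_pos": [-0.015,-0.1,-0.004],"rot": [0,0,-0.0554],"fingers": 1},
    {"delta_pos": [-0.004,-0.102,-0.004],"rot": [0,0,-0.0554],"fingers": 1},
    {"delta_pos": [0.007,-0.101,-0.004],"rot": [0,0,-0.0554],"fingers": 1},
    {"delta_pos": [0.018,-0.1,-0.004],"rot": [0,0,-0.0554],"fingers": 1},
    {"delta_pos": [0.029,-0.097,-0.004],"rot": [0,0,-0.0554],"fingers": 1},
  ],
)

```text
clock: 6.42
position: [0.5507, 0.0191, 0.1961]
tcp_rot: [-0.0, 0.895, 0.446, -0.001]
wrist_force: [0.2, -0.1, -4.7]
opening: 0.04
```

Call:
jog_arm(
  rows=[
    {"delta_pos": [0.04,-0.094,-0.004],"rot": [0,0,-0.0554],"fingers": 1},
    {"delta_pos": [0.05,-0.089,-0.004],"rot": [0,0,-0.0554],"fingers": 1},
    {"delta_pos": [0.059,-0.083,-0.004],"rot": [0,0,-0.0554],"fingers": 1},
    {"delta_pos": [0.068,-0.075,-0.004],"rot": [0,0,-0.0554],"fingers": 1},
    {"delta_pos": [0.076,-0.067,-0.004],"rot": [0,0,-0.0554],"fingers": 1},
  ],
)

```text
clock: 7.05
position: [0.5129, 0.0852, 0.1992]
tcp_rot: [-0.0, 0.739, 0.674, -0.001]
wrist_force: [0.1, 0.1, -5.9]
opening: 0.0398
```

```bash
cat > d.py <<'E'
from h import *
im=ctrl.read_camera("wrist");save(im,"w2.png");s=ctrl.observe();print(s["clock"],s["position"],im["origin"])
for n,z in(("window",.04),("hood_handle",.1105),("stand",0)):
    for d in ctrl.pinpoint("wrist",n)[:2]: print(n,d["conf"],np.round(d["centre"],1),np.round(at(im,d["centre"],z),4))
g=cv2.cvtColor(im["color"],cv2.COLOR_RGB2HSV);m=cv2.inRange(g,(5,130,120),(22,255,255))
k,l,st,c=cv2.connectedComponentsWithStats(m)
for i in range(1,k):
    if st[i,4]>25:
        P=np.array([at(im,(x,y),.04)[:2] for y,x in zip(*np.nonzero(l==i))],np.float32);r=cv2.minAreaRect(P)
        print(st[i],np.round(cv2.boxPoints(r),4).tolist(),r[2])
E
python3 d.py
```

```text
7.1 [0.51200342 0.0866744  0.1991284 ] [0.52182487 0.16863584 0.36197365]
window 0.58 [321.  128.2] [0.5283 0.1663 0.04  ]
stand 0.63 [323.1 133.7] [0.5306 0.1609 0.    ]
[ 531    0   29  161 3691] [[0.7006000280380249, 0.24869999289512634], [0.7024000287055969, 0.12389999628067017], [0.722599983215332, 0.1242000013589859], [0.7207000255584717, 0.24899999797344208]] 0.8639907836914062
[288  57  20  18  75] [[0.5016000270843506, 0.21819999814033508], [0.5069000124931335, 0.20990000665187836], [0.5228000283241272, 0.22010000050067902], [0.5175999999046326, 0.22830000519752502]] 32.47937774658203
[333  57  20  18  65] [[0.5422999858856201, 0.2184000015258789], [0.5554999709129333, 0.2054000049829483], [0.5622000098228455, 0.21220000088214874], [0.5490000247955322, 0.22519999742507935]] 45.310306549072266
[290 178  19  17  81] [[0.4918000102043152, 0.12129999697208405], [0.5056999921798706, 0.10729999840259552], [0.5131000280380249, 0.11469999700784683], [0.4991999864578247, 0.12870000302791595]] 44.867706298828125
[331 179  20  15  67] [[0.5321000218391418, 0.11240000277757645], [0.5479
[... 743 characters left out ...]
999957084656, -0.08129999786615372]] 1.0103232860565186
[452 467  21   7  53] [[0.6410999894142151, -0.2126999944448471], [0.6636999845504761, -0.21570000052452087], [0.664900004863739, -0.20679999887943268], [0.642300009727478, -0.20389999449253082]] 82.55706024169922
[478 466  23   9  92] [[0.6704999804496765, -0.21819999814033508], [0.6967999935150146, -0.22179999947547913], [0.6984000205993652, -0.20999999344348907], [0.6722000241279602, -0.20630000531673431]] 82.1017837524414
[414 468  22   7  52] [[0.5993000268936157, -0.20900000631809235], [0.6222000122070312, -0.2117999941110611], [0.6233000159263611, -0.2029999941587448], [0.6003999710083008, -0.20020000636577606]] 83.03369903564453
```

View pics/w2.png

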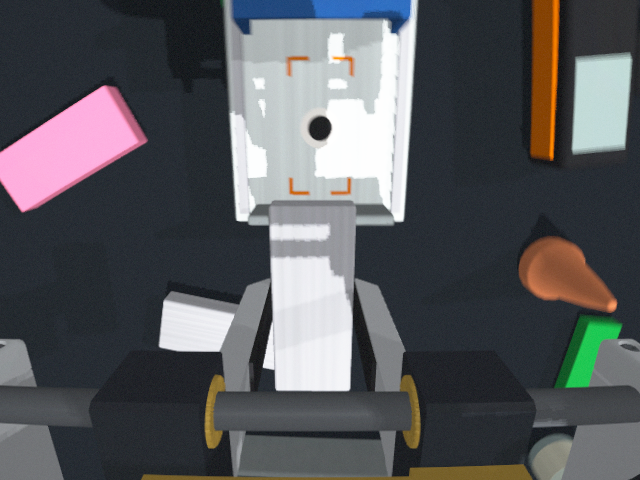

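```bash
cat > e.py <<'E'
from h import *
im=ctrl.read_camera("wrist");s=ctrl.observe()
q=[(288,57),(353,57),(290,195),(351,194.5)]
W=np.array([at(im,p,.04)[:2] for p in q]);print(W,W.mean(0))
print("win",at(im,(319,128),.04))
for a,b in((2,0),(3,1)): v=W[a]-W[b];v=-v;print(np.linalg.norm(v),np.degrees(np.arctan2(v[1],v[0])))
print(np.linalg.norm(W[1]-W[0]))
p=np.array(s["position"]);M=rot(s["tcp_rot"]);print(p)
for y in(-.02,.02):
  for z in(.004,.020): print([np.round(proj(im,p+M@np.array([x,y,z])),1).tolist() for x in(-.05,.05)])
E
python3 e.py
```

```text
[[0.50905853 0.22204861]
 [0.55956152 0.21711434]
 [0.49830672 0.11349785]
 [0.55009608 0.10883604]] [0.52925571 0.16537421]
win [0.52806969 0.16599984 0.04      ]
0.10908193417211909 84.34338059705364
0.10869123704039285 85.00403372854575
0.050743467643488756
[0.51392733 0.08456932 0.19971847]
[[272.9, 393.6], [265.8, 205.5]]
[[275.7, 374.7], [269.6, 198.9]]
[[349.3, 393.6], [355.8, 205.5]]
[[346.7, 374.7], [352.2, 198.8]]
```

```bash
python3 p.py .528 .165 .15 84.7 3;python3 p.py .528 .165 .075 84.7 1
```

```text
from [0.5139 0.0846 0.1997] phi 84.4 tilt [-0.0002 -0.0005] q [-0.05 -0.04  1.91 -0.    1.27  0.04] t 7.3
mm/row 31.86614513182407 deg/row 0.09852457735694121
[0.181, 0.014, 0.11] rz -0.0009
[0.181, 0.014, 0.11] rz -0.0009
[0.181, 0.014, 0.11] rz -0.0009
from [0.5139 0.0846 0.1997] phi 84.4 tilt [-0.0002 -0.0005] q [-0.05 -0.04  1.91 -0.    1.27  0.04] t 7.3
mm/row 149.069886972149 deg/row 0.29557373207082366
[0.543, 0.041, 0.831] rz -0.0026
```

Call:
jog_arm(
  rows=[
    {"delta_pos": [0.181,0.014,0.05],"rot": [0,0,-0.001],"fingers": 1},
    {"delta_pos": [0.181,0.014,0.11],"rot": [0,0,-0.001],"fingers": 1},
    {"delta_pos": [0.181,0.013,0.17],"rot": [0,0,-0.001],"fingers": 1},
    {"delta_pos": [0,0,0.25],"rot": [0,0,0],"fingers": 1},
    {"delta_pos": [0,0,0.23],"rot": [0,0,0],"fingers": 1},
  ],
)

```text
clock: 7.92
position: [0.5281, 0.1653, 0.0772]
tcp_rot: [0.0, 0.739, 0.674, -0.0]
wrist_force: [-0.2, -0.5, -4.6]
opening: 0.0395
```

Call:
jog_arm(
  rows=[
    {"delta_pos": [0,0,0],"rot": [0,0,0],"fingers": 1},
    {"delta_pos": [0,0,0.02],"rot": [0,0,0],"fingers": 1},
    {"delta_pos": [0,0,0.02],"rot": [0,0,0],"fingers": 1},
    {"delta_pos": [0,0,0.01],"rot": [0,0,0],"fingers": 1},
    {"delta_pos": [0,0,0.01],"rot": [0,0,0],"fingers": 1},
  ],
)

```text
clock: 8.55
position: [0.5281, 0.1656, 0.07]
tcp_rot: [0.0, 0.738, 0.675, 0.0]
wrist_force: [-0.3, 0.8, -6.0]
opening: 0.0396
```

```bash
python3 p.py .528 .165 .062 84.7 1; python3 p.py .528 .165 .062 84.7 1|head -1
```

```text
from [0.5281 0.1656 0.07  ] phi 84.84 tilt [0.0011 0.0001] q [0.1  0.21 1.9  0.   1.03 0.19] t 8.55
mm/row 8.01283983136147 deg/row -0.14108024124083576
[-0.004, -0.001, 0.053] rz 0.0012
from [0.5281 0.1656 0.07  ] phi 84.84 tilt [0.0011 0.0001] q [0.1  0.21 1.9  0.   1.03 0.19] t 8.55
```

Call:
jog_arm(
  rows=[
    {"delta_pos": [0,0,0.012],"rot": [0,0,0],"fingers": 1},
    {"delta_pos": [0,0,0.012],"rot": [0,0,0],"fingers": 1},
    {"delta_pos": [0,0,0.01],"rot": [0,0,0],"fingers": 1},
    {"delta_pos": [0,0,0.007],"rot": [0,0,0],"fingers": 1},
    {"delta_pos": [0,0,0],"rot": [0,0,0],"fingers": 1},
  ],
)

```text
clock: 9.18
position: [0.5277, 0.1655, 0.0632]
tcp_rot: [-0.0, 0.738, 0.675, -0.0]
wrist_force: [-0.1, -1.0, -5.8]
opening: 0.0401
```

Call:
jog_arm(
  rows=[
    {"delta_pos": [0,0,0.005],"rot": [0,0,0],"fingers": 1},
    {"delta_pos": [0,0,0.005],"rot": [0,0,0],"fingers": 1},
    {"delta_pos": [0,0,0.003],"rot": [0,0,0],"fingers": 1},
    {"delta_pos": [0,0,0],"rot": [0,0,0],"fingers": 1},
    {"delta_pos": [0,0,0],"rot": [0,0,0],"fingers": 1},
  ],
)

```text
clock: 9.8
position: [0.5279, 0.1656, 0.0629]
tcp_rot: [-0.0, 0.738, 0.675, -0.0]
wrist_force: [-5.3, -1.0, 7.2]
opening: 0.0396
```

Call:
jog_arm(
  rows=[
    {"delta_pos": [0,0,-0.003],"rot": [0,0,0],"fingers": 1},
    {"delta_pos": [0,0,0],"rot": [0,0,0],"fingers": 0.1},
    {"delta_pos": [0,0,0],"rot": [0,0,0],"fingers": -0.1},
    {"delta_pos": [0,0,0],"rot": [0,0,0],"fingers": -0.3},
    {"delta_pos": [0,0,0],"rot": [0,0,0],"fingers": -0.3},
  ],
)

```text
clock: 10.42
position: [0.5279, 0.1656, 0.0618]
tcp_rot: [0.0, 0.738, 0.675, 0.0]
wrist_force: [-0.6, -0.9, 0.9]
opening: 0.0608
```

Call:
jog_arm(
  rows=[
    {"delta_pos": [0,0,-0.08],"rot": [0,0,0],"fingers": -0.3},
    {"delta_pos": [0,0,-0.2],"rot": [0,0,0],"fingers": -0.3},
    {"delta_pos": [0,0,-0.3],"rot": [0,0,0],"fingers": -0.3},
    {"delta_pos": [-0.2,0,-0.3],"rot": [0,0,0],"fingers": -0.3},
    {"delta_pos": [-0.3,0,-0.12],"rot": [0,0,0],"fingers": -0.3},
  ],
)

```text
clock: 11.05
position: [0.5226, 0.0907, 0.2163]
tcp_rot: [0.002, 0.737, 0.675, 0.002]
wrist_force: [0.7, -0.7, -0.2]
opening: 0.0609
```

```bash
cat > f.py <<'E'
from h import *
im=ctrl.read_camera("wrist");save(im,"w3.png",(160,0,320,240),2.5);s=ctrl.observe();print(s["clock"],s["position"])
for d in ctrl.trace("wrist","coupon")[:4]:
    l,t,w,h=d["rect"];m=d["pixels"];ys,xs=np.nonzero(m);P=np.array([at(im,(x,y),.056)[:2] for x,y in zip(xs,ys)],np.float32);print(d["conf"],d["rect"],cv2.minAreaRect(P))
for d in ctrl.pinpoint("wrist","hood_handle")[:2]: print(d,at(im,d["centre"],.1105))
im=ctrl.read_camera("side")
for d in ctrl.pinpoint("side","hood_handle")[:2]: print(d,at(im,d["centre"],.1105))
E
python3 f.py
```

```text
11.1 [0.52304437 0.08626537 0.21759018]
0.76 [0.0, 92.4, 144.3, 117.8] ((0.321944922208786, 0.17165188491344452), (0.1313348412513733, 0.05237036198377609), 21.6138973236084)
0.71 [155.7, 292.6, 139.0, 77.1] ((0.429582417011261, -0.0037550926208496094), (0.06196267157793045, 0.12785659730434418), 72.32101440429688)
0.71 [546.5, 320.7, 47.2, 63.1] ((0.7673184871673584, -0.06083209812641144), (0.07231336832046509, 0.045947134494781494), 76.56936645507812)
{'centre': [208.0, 280.2], 'conf': 0.94} [0.53255187 0.29883506 0.1105    ]
```

View pics/w3.png

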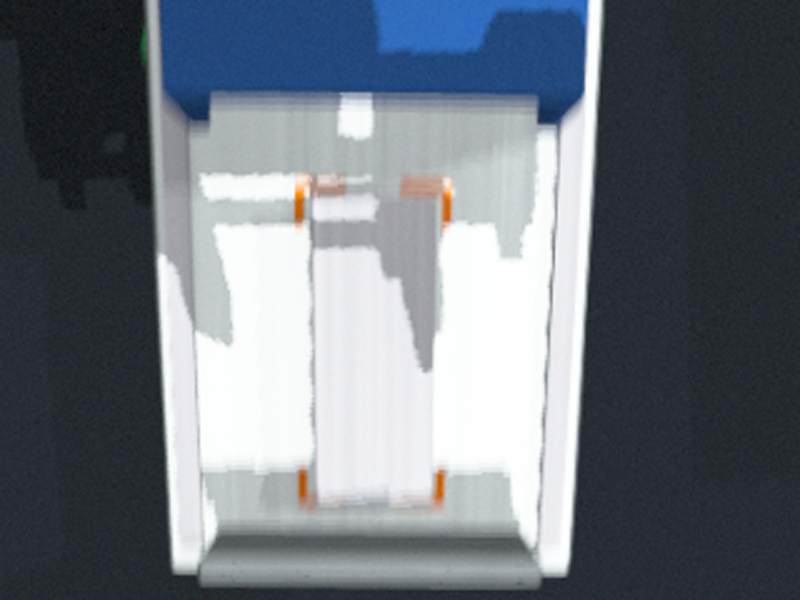

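```bash
cat > g.py <<'E'
from h import *
im=ctrl.read_camera("wrist");print(im["origin"])
f=lambda L,z:np.array([at(im,(160+a/2.5,b/2.5),z)[:2] for a,b in L])
B=f([(312,193),(441,193),(316,503),(434,503)],.056);M=f([(295,174),(452,174),(300,508),(443,508)],.04)
for Q in(B,M):
    v=(Q[0]+Q[1]-Q[2]-Q[3])/2;print(Q.mean(0),np.linalg.norm(v),np.degrees(np.arctan2(v[1],v[0])),np.linalg.norm(Q[1]-Q[0]),np.linalg.norm(Q[3]-Q[2]))
E
python3 g.py; python3 p.py .538 .302 .22 174.7 12
```

```text
[0.52935282 0.17437461 0.37472889]
[0.52672201 0.16261604] 0.09840248632739232 84.41701849474282 0.04029050908776888 0.03995735823928921
[0.52566737 0.16416008] 0.11103236058093846 84.29954351574213 0.05127890461802472 0.05093350171283338
from [0.5206 0.0914 0.2113] phi 84.87 tilt [-0.001   0.0003] q [-0.04 -0.03  1.88  0.    1.3   0.05] t 11.35
mm/row 17.624027273880166 deg/row 7.485892991824791
[0.117, -0.001, -0.005] rz -0.0653
[0.116, 0.014, -0.005] rz -0.0653
[0.114, 0.03, -0.005] rz -0.0653
[0.109, 0.044, -0.005] rz -0.0653
[0.102, 0.058, -0.005] rz -0.0653
[0.094, 0.071, -0.005] rz -0.0653
[0.084, 0.082, -0.005] rz -0.0653
[0.072, 0.093, -0.005] rz -0.0653
[0.06, 0.101, -0.005] rz -0.0653
[0.046, 0.108, -0.005] rz -0.0653
[0.031, 0.113, -0.005] rz -0.0653
[0.016, 0.116, -0.005] rz -0.0653
```

The bar lies within about 2 mm of the marks' centre and 0.2° off parallel to them. Next is the hood fin.

Call:
jog_arm(
  rows=[
    {"delta_pos": [0.117,0,0],"rot": [0,0,-0.0653],"fingers": -0.3},
    {"delta_pos": [0.116,0.014,0],"rot": [0,0,-0.0653],"fingers": -0.3},
    {"delta_pos": [0.114,0.03,0],"rot": [0,0,-0.0653],"fingers": -0.3},
    {"delta_pos": [0.109,0.044,0],"rot": [0,0,-0.0653],"fingers": -0.3},
    {"delta_pos": [0.102,0.058,0],"rot": [0,0,-0.0653],"fingers": -0.3},
  ],
)

```text
clock: 11.98
position: [0.5277, 0.1802, 0.2106]
tcp_rot: [-0.001, 0.48, 0.877, -0.001]
wrist_force: [0.5, -0.2, 0.2]
opening: 0.0611
```

Call:
jog_arm(
  rows=[
    {"delta_pos": [0.094,0.071,0],"rot": [0,0,-0.0653],"fingers": -0.3},
    {"delta_pos": [0.084,0.082,0],"rot": [0,0,-0.0653],"fingers": -0.3},
    {"delta_pos": [0.072,0.093,0],"rot": [0,0,-0.0653],"fingers": -0.3},
    {"delta_pos": [0.06,0.101,0],"rot": [0,0,-0.0653],"fingers": -0.3},
    {"delta_pos": [0.046,0.108,0],"rot": [0,0,-0.0653],"fingers": -0.3},
  ],
)

```text
clock: 12.6
position: [0.5348, 0.268, 0.2105]
tcp_rot: [-0.001, 0.174, 0.985, -0.0]
wrist_force: [-1.0, 0.1, -0.1]
opening: 0.061
```

Call:
jog_arm(
  rows=[
    {"delta_pos": [0.031,0.113,0],"rot": [0,0,-0.0653],"fingers": -0.3},
    {"delta_pos": [0.016,0.116,0],"rot": [0,0,-0.0653],"fingers": -0.3},
    {"delta_pos": [0,0,0],"rot": [0,0,0],"fingers": -0.3},
    {"delta_pos": [0,0,0],"rot": [0,0,0],"fingers": -0.3},
    {"delta_pos": [0,0,0],"rot": [0,0,0],"fingers": -0.3},
  ],
)

```text
clock: 13.22
position: [0.5386, 0.301, 0.2116]
tcp_rot: [-0.0, 0.047, 0.999, -0.0]
wrist_force: [0.2, -0.4, -0.0]
opening: 0.061
```

```bash
cat > i.py <<'E'
from h import *
im=ctrl.read_camera("wrist");save(im,"w4.png");s=ctrl.observe();p=s["position"];print(s["clock"],p)
for d in ctrl.pinpoint("wrist","hood_handle")[:2]: print(d,at(im,d["centre"],.1105))
g=cv2.cvtColor(im["color"],cv2.COLOR_RGB2HSV);m=cv2.inRange(g,(5,130,90),(22,255,255))
k,l,st,c=cv2.connectedComponentsWithStats(m)
for i in range(1,k):
    if st[i,4]>300:
        P=np.array([at(im,(x,y),.1275)[:2] for y,x in zip(*np.nonzero(l==i))],np.float32);print(st[i],cv2.minAreaRect(P))
E
python3 i.py;python3 p.py .54 .302 .1105 174.7 1
```

```text
13.275 [0.53872086 0.30094478 0.21169183]
{'centre': [302.2, 249.1], 'conf': 0.77} [0.54138084 0.29372199 0.1105    ]
[ 294  196   20  105 2019] ((0.5367493629455566, 0.2954474985599518), (0.013086429797112942, 0.0744113028049469), 84.54460144042969)
[ 228  372   85   21 1365] ((0.640134334564209, 0.25869378447532654), (0.06509654223918915, 0.018289897590875626), 84.57496643066406)
[152 375  28  72 977] ((0.6615331172943115, 0.17085212469100952), (0.019756443798542023, 0.07373340427875519), 73.37371826171875)
[445 375  28  72 962] ((0.6839675903320312, 0.40569770336151123), (0.07378823310136795, 0.01926700957119465), 6.476621627807617)
[ 197  462  389   18 2610] ((0.7441010475158691, 0.3542790412902832), (0.3425959348678589, 0.021239666268229485), 83.17729949951172)
from [0.5388 0.301  0.2118] phi 174.57 tilt [-0.0001 -0.0001] q [ 0.33  0.18  1.65 -0.    1.31 -1.15] t 13.325
mm/row 101.31451927817635 deg/row 0.12661581889989879
[-0.007, 0.008, 0.675] rz -0.0011
```

View pics/w4.png

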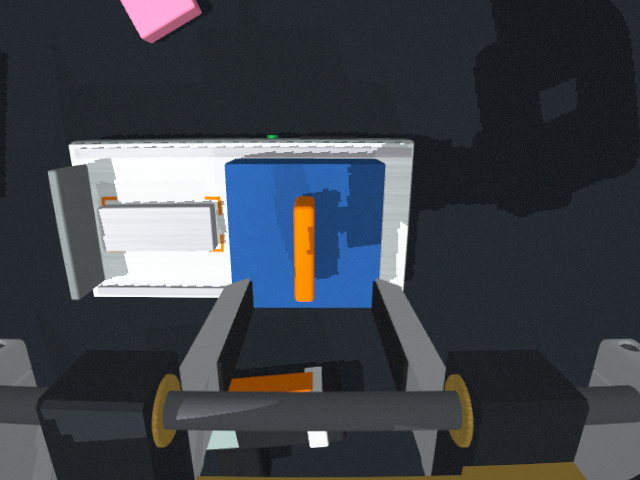

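Call:
jog_arm(
  rows=[
    {"delta_pos": [0,-0.04,0.15],"rot": [0,0,0],"fingers": -0.3},
    {"delta_pos": [0,0,0.2],"rot": [0,0,0],"fingers": -0.3},
    {"delta_pos": [0,0,0.2],"rot": [0,0,0],"fingers": -0.3},
    {"delta_pos": [0,0,0.11],"rot": [0,0,0],"fingers": -0.3},
    {"delta_pos": [0,0,0],"rot": [0,0,0],"fingers": -0.3},
  ],
  force=15,
)

```text
clock: 13.95
position: [0.5376, 0.295, 0.1118]
tcp_rot: [-0.001, 0.047, 0.999, -0.0]
wrist_force: [-0.5, -0.2, -0.7]
opening: 0.061
```

Call:
jog_arm(
  rows=[
    {"delta_pos": [0,0,0],"rot": [0,0,0],"fingers": 0.2},
    {"delta_pos": [0,0,0],"rot": [0,0,0],"fingers": 1},
    {"delta_pos": [0,0,0],"rot": [0,0,0],"fingers": 1},
    {"delta_pos": [0,0,0],"rot": [0,0,0],"fingers": 1},
    {"delta_pos": [0,0,0],"rot": [0,0,0],"fingers": 1},
  ],
  force=15,
)

```text
clock: 14.58
position: [0.5383, 0.2954, 0.1129]
tcp_rot: [0.0, 0.047, 0.999, 0.0]
wrist_force: [0.6, 0.5, -1.1]
opening: 0.0147
```

```bash
python3 p.py .528 .165 .1125 174.5 1
```

```text
from [0.5383 0.2954 0.1129] phi 174.64 tilt [0.0001 0.    ] q [ 0.32  0.28  1.73 -0.    1.13 -1.16] t 14.575
mm/row 130.809384519139 deg/row -0.13540968539948908
[-0.013, -0.872, 0.003] rz 0.0012
```

Call:
jog_arm(
  rows=[
    {"delta_pos": [0,-0.04,0],"rot": [0,0,0],"fingers": 1},
    {"delta_pos": [0,-0.1,0],"rot": [0,0,0],"fingers": 1},
    {"delta_pos": [0,-0.13,0],"rot": [0,0,0],"fingers": 1},
    {"delta_pos": [0,-0.13,0],"rot": [0,0,0],"fingers": 1},
    {"delta_pos": [0,-0.13,0],"rot": [0,0,0],"fingers": 1},
  ],
)

```text
clock: 15.2
position: [0.5304, 0.2147, 0.1129]
tcp_rot: [-0.0, 0.047, 0.999, 0.0]
wrist_force: [-1.3, 2.4, 1.2]
opening: 0.0139
```

Call:
jog_arm(
  rows=[
    {"delta_pos": [0,-0.13,0],"rot": [0,0,0],"fingers": 1},
    {"delta_pos": [0,-0.1,0],"rot": [0,0,0],"fingers": 1},
    {"delta_pos": [0,-0.04,0],"rot": [0,0,0],"fingers": 1},
    {"delta_pos": [0,-0.02,0],"rot": [0,0,0],"fingers": 1},
    {"delta_pos": [0,-0.02,0],"rot": [0,0,0],"fingers": 1},
  ],
)

```text
clock: 15.82
position: [0.5262, 0.1701, 0.1129]
tcp_rot: [-0.0, 0.047, 0.999, 0.0]
wrist_force: [-4.9, 1.9, 4.2]
opening: 0.014
```

Call:
jog_arm(
  rows=[
    {"delta_pos": [0,-0.01,0],"rot": [0,0,0],"fingers": 1},
    {"delta_pos": [0,-0.01,0],"rot": [0,0,0],"fingers": 1},
    {"delta_pos": [0,-0.01,0],"rot": [0,0,0],"fingers": 1},
    {"delta_pos": [0,-0.01,0],"rot": [0,0,0],"fingers": 1},
    {"delta_pos": [0,0,0],"rot": [0,0,0],"fingers": 1},
  ],
)

```text
clock: 16.45
position: [0.5257, 0.1656, 0.1129]
tcp_rot: [-0.0, 0.046, 0.999, 0.001]
wrist_force: [-3.8, 7.2, 4.1]
opening: 0.0138
```

Call:
jog_arm(
  rows=[
    {"delta_pos": [0,-0.005,0],"rot": [0,0,0],"fingers": 1},
    {"delta_pos": [0,-0.005,0],"rot": [0,0,0],"fingers": 1},
    {"delta_pos": [0,-0.005,0],"rot": [0,0,0],"fingers": 1},
    {"delta_pos": [0,0,0],"rot": [0,0,0],"fingers": 1},
    {"delta_pos": [0,0,0],"rot": [0,0,0],"fingers": 1},
  ],
)

```text
clock: 17.08
position: [0.5257, 0.1655, 0.1128]
tcp_rot: [0.0, 0.047, 0.999, 0.004]
wrist_force: [-1.2, 16.3, 2.2]
opening: 0.0141
```

At the stop: the force rose to 16 N, with y at 0.1655, level with the window. Releasing and lifting.

Call:
jog_arm(
  rows=[
    {"delta_pos": [0,0,0],"rot": [0,0,0],"fingers": -0.2},
    {"delta_pos": [0,0.01,0],"rot": [0,0,0],"fingers": -0.2},
    {"delta_pos": [0,0,0],"rot": [0,0,0],"fingers": -0.2},
    {"delta_pos": [0,0,-0.1],"rot": [0,0,0],"fingers": -0.2},
    {"delta_pos": [0,0,-0.3],"rot": [0,0,0],"fingers": -0.2},
  ],
)

```text
clock: 17.7
position: [0.5243, 0.1628, 0.1718]
tcp_rot: [-0.002, 0.047, 0.999, -0.0]
wrist_force: [0.0, -0.4, -0.8]
opening: 0.056
```

```bash
cat > j.py <<'E'
from h import *
im=ctrl.read_camera("scene")
names=["valve_orange","valve_black","valve_grey","valve_green","valve_navy","orange_axis","orange_pointer"]
for n in names:
    for d in ctrl.pinpoint("scene",n)[:1]: print(n,d["conf"],at(im,d["centre"],.06 if n[0]=="v" else .09 if n[-1]=="s" else .104)[:2])
c=im["color"][195:300,150:260].astype(np.uint8)
g=cv2.cvtColor(im["color"],cv2.COLOR_RGB2HSV);m=cv2.inRange(g,(5,150,130),(18,255,255));m[:200]=0;m[300:]=0;m[:,:195]=0;m[:,245:]=0
print(m.astype(bool).sum(),ctrl.observe()["position"])
P=np.array([at(im,(x,y),.104)[:2] for y,x in zip(*np.nonzero(m))],np.float32);print(cv2.minAreaRect(P))
E
python3 j.py; python3 p.py .50 -.20 .25 150 12
```

```text
valve_orange 0.6 [ 0.47897843 -0.23746856]
valve_black 0.87 [ 0.4819059  -0.30861401]
valve_grey 0.55 [ 0.40678423 -0.21400757]
valve_green 0.9 [ 0.55723933 -0.23561401]
valve_navy 0.94 [ 0.54660007 -0.32326816]
orange_axis 0.69 [ 0.48066345 -0.23196232]
orange_pointer 0.76 [ 0.50357106 -0.24186564]
197 [0.52502363 0.16306483 0.17159166]
((0.5001156330108643, -0.22849790751934052), (0.0257522314786911, 0.07529714703559875), 69.86416625976562)
from [0.525  0.1631 0.1716] phi 174.63 tilt [-0.0023 -0.0003] q [ 0.09  0.07  1.86 -0.    1.22 -1.38] t 18.1
mm/row 31.02307812646852 deg/row -2.052496636392823
[-0.005, -0.202, -0.044] rz 0.0179
[-0.012, -0.202, -0.044] rz 0.0179
[-0.019, -0.201, -0.044] rz 0.0179
[-0.027, -0.2, -0.044] rz 0.0179
[-0.034, -0.199, -0.044] rz 0.0179
[-0.041, -0.198, -0.044] rz 0.0179
[-0.048, -0.196, -0.044] rz 0.0179
[-0.055, -0.195, -0.044] rz 0.0179
[-0.062, -0.192, -0.044] rz 0.0179
[-0.069, -0.19, -0.044] rz 0.0179
[-0.076, -0.188, -0.044] rz 0.0179
[-0.082, -0.185, -0.044] rz 0.0179
```

```bash
python3 p.py .545 -.262 .23 155 15
```

```text
from [0.525  0.1631 0.1716] phi 174.63 tilt [-0.0023 -0.0003] q [ 0.09  0.07  1.86 -0.    1.22 -1.38] t 18.1
mm/row 28.634920113845272 deg/row -1.3086639757809257
[-0.027, -0.187, -0.026] rz 0.0114
[-0.031, -0.187, -0.026] rz 0.0114
[-0.035, -0.186, -0.026] rz 0.0114
[-0.039, -0.185, -0.026] rz 0.0114
[-0.043, -0.184, -0.026] rz 0.0114
[-0.048, -0.183, -0.026] rz 0.0114
[-0.052, -0.182, -0.026] rz 0.0114
[-0.056, -0.181, -0.026] rz 0.0114
[-0.06, -0.179, -0.026] rz 0.0114
[-0.064, -0.178, -0.026] rz 0.0114
[-0.068, -0.176, -0.026] rz 0.0114
[-0.072, -0.175, -0.026] rz 0.0114
[-0.076, -0.173, -0.026] rz 0.0114
[-0.08, -0.171, -0.026] rz 0.0114
[-0.084, -0.169, -0.026] rz 0.0114
```

Call:
jog_arm(
  rows=[
    {"delta_pos": [-0.027,-0.187,-0.08],"rot": [0,0,0.0114],"fingers": -0.2},
    {"delta_pos": [-0.031,-0.187,-0.08],"rot": [0,0,0.0114],"fingers": -0.2},
    {"delta_pos": [-0.035,-0.186,-0.08],"rot": [0,0,0.0114],"fingers": -0.2},
    {"delta_pos": [-0.039,-0.185,-0.08],"rot": [0,0,0.0114],"fingers": -0.2},
    {"delta_pos": [-0.043,-0.184,-0.07],"rot": [0,0,0.0114],"fingers": -0.2},
  ],
)

```text
clock: 18.73
position: [0.532, 0.0207, 0.2307]
tcp_rot: [-0.001, 0.104, 0.995, 0.0]
wrist_force: [0.7, -0.1, 0.3]
opening: 0.0562
```

Call:
jog_arm(
  rows=[
    {"delta_pos": [-0.048,-0.183,0],"rot": [0,0,0.0114],"fingers": -0.2},
    {"delta_pos": [-0.052,-0.182,0],"rot": [0,0,0.0114],"fingers": -0.2},
    {"delta_pos": [-0.056,-0.181,0],"rot": [0,0,0.0114],"fingers": -0.2},
    {"delta_pos": [-0.06,-0.179,0],"rot": [0,0,0.0114],"fingers": -0.2},
    {"delta_pos": [-0.064,-0.178,0],"rot": [0,0,0.0114],"fingers": -0.2},
  ],
)

```text
clock: 19.35
position: [0.5387, -0.1209, 0.2301]
tcp_rot: [-0.001, 0.161, 0.987, 0.0]
wrist_force: [-0.4, 0.5, -0.5]
opening: 0.0561
```

Call:
jog_arm(
  rows=[
    {"delta_pos": [-0.068,-0.176,0],"rot": [0,0,0.0114],"fingers": -0.2},
    {"delta_pos": [-0.072,-0.175,0],"rot": [0,0,0.0114],"fingers": -0.2},
    {"delta_pos": [-0.076,-0.173,0],"rot": [0,0,0.0114],"fingers": -0.2},
    {"delta_pos": [-0.08,-0.171,0],"rot": [0,0,0.0114],"fingers": -0.2},
    {"delta_pos": [-0.084,-0.169,0],"rot": [0,0,0.0114],"fingers": -0.2},
  ],
)

```text
clock: 19.98
position: [0.5454, -0.2623, 0.23]
tcp_rot: [-0.001, 0.216, 0.976, 0.0]
wrist_force: [0.2, -0.6, 0.4]
opening: 0.056
```

```bash
cat > k.py <<'E'
from h import *
im=ctrl.read_camera("wrist");save(im,"w5.png");s=ctrl.observe();print(s["clock"],s["position"],im["origin"])
for n,z in [("valve_orange",.06),("valve_black",.06),("valve_grey",.06),("valve_green",.06),("orange_axis",.09),("orange_pointer",.104)]:
    for d in ctrl.pinpoint("wrist",n)[:1]: print(n,round(d["conf"],2),np.round(d["centre"],1),at(im,d["centre"],z)[:2])
E
python3 k.py
```

```text
20.025 [ 0.54530155 -0.26537736  0.23001419] [ 0.47114189 -0.22700519  0.39299333]
valve_orange 0.94 [314.7 146.7] [ 0.48664436 -0.23176663]
valve_black 0.8 [236.9 174. ] [ 0.47889256 -0.30272018]
valve_grey 0.61 [290.3  56.4] [ 0.41341676 -0.21937273]
valve_green 0.73 [340.8 227.8] [ 0.56133361 -0.24056879]
orange_axis 0.62 [318.6 151.8] [ 0.4900501  -0.23022951]
orange_pointer 0.66 [320.3 189.2] [ 0.51505516 -0.24061749]
```

View pics/w5.png

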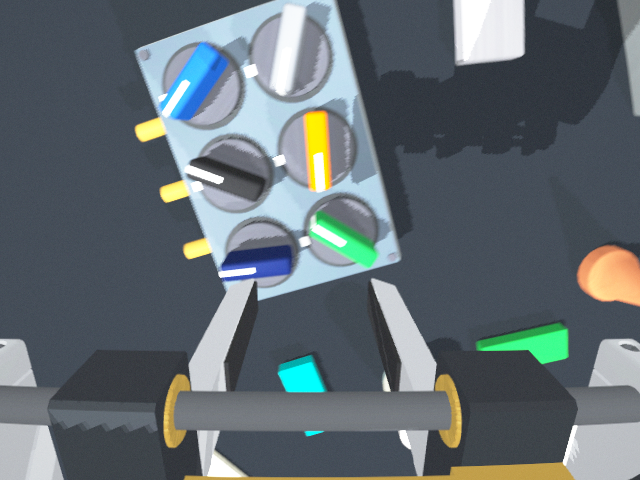

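The wrist view shows the orange knob at (318,150), its bar running from (316,112) to (320,190), and its mark at (279,161).

```bash
cat > l.py <<'E'
from h import *
im=ctrl.read_camera("wrist")
ang=lambda v:np.degrees(np.arctan2(v[1],v[0]))
A=at(im,(316.5,112),.104)[:2];B=at(im,(319.5,190),.104)[:2];print(A,B,(A+B)/2,np.linalg.norm(B-A),"bar ang",ang(B-A))
g=cv2.cvtColor(im["color"],cv2.COLOR_RGB2HSV);m=cv2.inRange(g,(8,120,120),(32,255,255));m[:,:295]=0;m[:,345:]=0;m[205:]=0;m[:100]=0
# bar top incl. white stripe: convex hull
P=np.array([at(im,(x,y),.104)[:2] for y,x in zip(*np.nonzero(m))],np.float32);print(cv2.minAreaRect(P))
O=np.array([at(im,p,.06)[:2] for p in((314.7,146.7),)]).ravel()
for c,mk in(((316.5,147),(279,161)),((237,173),(197,187)),((290,56.5),(250,71)),((342,229),(305,241))):
    c=at(im,c,.0665)[:2];mk=at(im,mk,.0605)[:2];print("axis",c,"mark dist",np.linalg.norm(mk-c),"ang",ang(mk-c))
E=[at(im,p,.06)[:2] for p in((331,0),(399,260),(141,49),(222,290))];print("edge angs",ang(E[1]-E[0]),ang(E[3]-E[2]))
E
python3 l.py
```

```text
[ 0.46329476 -0.21809738] [ 0.51600406 -0.23990694] [ 0.48964941 -0.22900216] 0.05704319872255554 bar ang -22.478332436356776
((0.48837941884994507, -0.2290111780166626), (0.016150588169693947, 0.05748448520898819), 69.0539321899414)
axis [ 0.48777947 -0.22894308] mark dist 0.0343642872028484 ang -94.38803925889083
axis [ 0.478724   -0.29950418] mark dist 0.0393632580709144 ang -95.99557212066902
axis [ 0.41489313 -0.21841446] mark dist 0.03452108239228937 ang -98.31997030111026
axis [ 0.56184467 -0.23819447] mark dist 0.0354542699960055 ang -93.55814607732361
edge angs -7.960148200437824 -10.830618112774427
```

```bash
python3 p.py .4885 -.229 .15 158.2 5
```

```text
from [ 0.5459 -0.2607  0.2311] phi 155.11 tilt [-0.0004  0.0005] q [-0.63  0.13  1.67  0.    1.34 -1.77] t 20.375
mm/row 20.849437073875578 deg/row 0.6175573874530097
[0.087, 0.006, 0.108] rz -0.0054
[0.087, 0.007, 0.108] rz -0.0054
[0.087, 0.008, 0.108] rz -0.0054
[0.087, 0.009, 0.108] rz -0.0054
[0.087, 0.01, 0.108] rz -0.0054
```

Call:
jog_arm(
  rows=[
    {"delta_pos": [0.087,0.008,0.07],"rot": [0,0,-0.0054],"fingers": 0.2},
    {"delta_pos": [0.087,0.009,0.1],"rot": [0,0,-0.0054],"fingers": 0.2},
    {"delta_pos": [0.087,0.01,0.12],"rot": [0,0,-0.0054],"fingers": 0.2},
    {"delta_pos": [0.087,0.011,0.12],"rot": [0,0,-0.0054],"fingers": 0.2},
    {"delta_pos": [0.087,0.012,0.12],"rot": [0,0,-0.0054],"fingers": 0.2},
  ],
  force=12,
)

```text
clock: 21.0
position: [0.4889, -0.2276, 0.1514]
tcp_rot: [0.0, 0.189, 0.982, -0.0]
wrist_force: [0.7, 0.4, 0.2]
opening: 0.0377
```

```bash
for i in 1 2 3; do python3 -c "
from h import *
if $i>1: ctrl.read_camera('wrist')
" ; python3 p.py .4885 -.229 .09 158.2 1; done
```

```text
from [ 0.4889 -0.2276  0.1514] phi 158.22 tilt [ 0.0002 -0.0001] q [-0.65  0.06  1.9   0.    1.18 -1.84] t 21.0
mm/row 61.39602051811463 deg/row -0.019964331171474066
[-0.001, -0.009, 0.409] rz 0.0002
from [ 0.4865 -0.2258  0.1484] phi 158.24 tilt [-0.0046  0.0035] q [-0.65  0.06  1.9   0.    1.18 -1.84] t 21.05
mm/row 58.555548162078054 deg/row -0.036862195508117784
[-0.02, -0.015, 0.39] rz 0.0003
from [ 0.4874 -0.2265  0.1496] phi 158.19 tilt [-0.0037  0.0029] q [-0.65  0.06  1.9   0.    1.18 -1.84] t 21.1
mm/row 59.68440916126956 deg/row 0.010494200455495456
[-0.013, -0.013, 0.397] rz -0.0001
```

Call:
jog_arm(
  rows=[
    {"delta_pos": [-0.005,-0.011,0.05],"rot": [0,0,0],"fingers": 0.2},
    {"delta_pos": [0,0,0.12],"rot": [0,0,0],"fingers": 0.2},
    {"delta_pos": [0,0,0.12],"rot": [0,0,0],"fingers": 0.2},
    {"delta_pos": [0,0,0.1],"rot": [0,0,0],"fingers": 0.2},
    {"delta_pos": [0,0,0],"rot": [0,0,0],"fingers": 0.2},
  ],
)

```text
clock: 21.72
position: [0.4883, -0.2297, 0.0913]
tcp_rot: [-0.002, 0.19, 0.982, 0.001]
wrist_force: [-0.6, 1.1, 0.4]
opening: 0.0374
```

Call:
jog_arm(
  rows=[
    {"delta_pos": [0,0,0],"rot": [0,0,0],"fingers": 0.5},
    {"delta_pos": [0,0,0],"rot": [0,0,0],"fingers": 1},
    {"delta_pos": [0,0,0],"rot": [0,0,0],"fingers": 1},
    {"delta_pos": [0,0,0],"rot": [0,0,0],"fingers": 1},
    {"delta_pos": [0,0,0],"rot": [0,0,0],"fingers": 1},
  ],
)

```text
clock: 22.35
position: [0.4899, -0.2303, 0.094]
tcp_rot: [0.001, 0.19, 0.982, 0.0]
wrist_force: [2.7, 3.5, 4.9]
opening: 0.0161
```

Call:
jog_arm(
  rows=[
    {"delta_pos": [0,0,0],"rot": [0,0,0.06],"fingers": 1},
    {"delta_pos": [0,0,0],"rot": [0,0,0.06],"fingers": 1},
    {"delta_pos": [0,0,0],"rot": [0,0,0.06],"fingers": 1},
    {"delta_pos": [0,0,0],"rot": [0,0,0.06],"fingers": 1},
    {"delta_pos": [0,0,0],"rot": [0,0,0.06],"fingers": 1},
  ],
)

```text
clock: 22.98
position: [0.4892, -0.2313, 0.094]
tcp_rot: [0.0, 0.473, 0.881, -0.001]
wrist_force: [-2.7, -0.5, 4.3]
opening: 0.016
```

Call:
jog_arm(
  rows=[
    {"delta_pos": [0,0,0],"rot": [0,0,0.06],"fingers": 1},
    {"delta_pos": [0,0,0],"rot": [0,0,0.06],"fingers": 1},
    {"delta_pos": [0,0,0],"rot": [0,0,0.06],"fingers": 1},
    {"delta_pos": [0,0,0],"rot": [0,0,0.06],"fingers": 1},
    {"delta_pos": [0,0,0],"rot": [0,0,0.06],"fingers": 1},
  ],
)

```text
clock: 23.6
position: [0.488, -0.2317, 0.094]
tcp_rot: [-0.001, 0.712, 0.702, -0.002]
wrist_force: [-6.5, -1.5, 8.9]
opening: 0.0161
```

Call:
jog_arm(
  rows=[
    {"delta_pos": [0,0,0],"rot": [0,0,0.03],"fingers": 1},
    {"delta_pos": [0,0,0],"rot": [0,0,0.029],"fingers": 1},
    {"delta_pos": [0,0,0],"rot": [0,0,0],"fingers": 1},
    {"delta_pos": [0,0,0],"rot": [0,0,0],"fingers": 1},
    {"delta_pos": [0,0,0],"rot": [0,0,0],"fingers": 1},
  ],
)

```text
clock: 24.22
position: [0.4877, -0.2316, 0.094]
tcp_rot: [-0.001, 0.751, 0.66, -0.002]
wrist_force: [-6.4, -1.2, 7.4]
opening: 0.0163
```

```bash
python3 p.py .4885 -.229 .09 82.6 1
```

```text
from [ 0.4877 -0.2316  0.094 ] phi 82.67 tilt [-0.0044 -0.0021] q [-0.65  0.15  1.92 -0.    1.07 -0.52] t 24.225
mm/row 4.864119901368983 deg/row -0.07337531936990986
[0.018, 0.003, 0.027] rz 0.0006
```

Call:
jog_arm(
  rows=[
    {"delta_pos": [0,0,0],"rot": [0,0,0],"fingers": 0.2},
    {"delta_pos": [0,0,0],"rot": [0,0,0],"fingers": 0.2},
    {"delta_pos": [0,0,-0.05],"rot": [0,0,0],"fingers": 0.2},
    {"delta_pos": [0,0,-0.2],"rot": [0,0,0],"fingers": 0.2},
    {"delta_pos": [0,0,-0.3],"rot": [0,0,0],"fingers": 0.2},
  ],
)

```text
clock: 24.85
position: [0.4884, -0.2297, 0.1756]
tcp_rot: [-0.002, 0.751, 0.66, -0.0]
wrist_force: [0.4, -0.4, 0.1]
opening: 0.0371
```

Call:
jog_arm(
  rows=[
    {"delta_pos": [-0.2,0,-0.3],"rot": [0,0,0],"fingers": 0.2},
    {"delta_pos": [-0.2,0,-0.1],"rot": [0,0,0],"fingers": 0.2},
    {"delta_pos": [-0.15,0,0],"rot": [0,0,0],"fingers": 0.2},
    {"delta_pos": [0,0,0],"rot": [0,0,0],"fingers": 0.2},
    {"delta_pos": [0,0,0],"rot": [0,0,0],"fingers": 0.2},
  ],
)

```text
clock: 25.48
position: [0.4782, -0.3111, 0.2341]
tcp_rot: [-0.002, 0.751, 0.66, 0.0]
wrist_force: [-0.6, 0.3, -0.6]
opening: 0.0376
```

```bash
cat > m.py <<'E'
from h import *
im=ctrl.read_camera("wrist");save(im,"w6.png",(190,60,260,190),3);s=ctrl.observe();print(s["clock"],s["position"])
for n,z in [("valve_orange",.06),("valve_black",.06),("valve_grey",.06),("valve_green",.06),("orange_axis",.09),("orange_pointer",.104)]:
    for d in ctrl.pinpoint("wrist",n)[:1]: print(n,round(d["conf"],2),np.round(d["centre"],1),at(im,d["centre"],z)[:2])
g=cv2.cvtColor(im["color"],cv2.COLOR_RGB2HSV);m=cv2.inRange(g,(8,120,120),(32,255,255));k,l,st,c=cv2.connectedComponentsWithStats(m)
for i in range(1,k):
    if st[i,4]>200: print(st[i],cv2.minAreaRect(np.array([at(im,(x,y),.104)[:2] for y,x in zip(*np.nonzero(l==i))],np.float32)))
im=ctrl.read_camera("scene");save(im,"s2.png",(155,190,320,190),2.5)
E
python3 m.py
```

```text
25.525 [ 0.47832501 -0.31099882  0.23436326]
valve_orange 0.71 [307.8 127.8] [ 0.48565647 -0.22851424]
valve_black 0.84 [311.5 214.9] [ 0.47893065 -0.30428928]
valve_grey 0.75 [223.7 126.3] [ 0.41464962 -0.21772459]
valve_green 0.79 [395.3 129.3] [ 0.559628   -0.23914683]
orange_axis 0.72 [311.5 215.8] [ 0.47983539 -0.29829738]
orange_pointer 0.63 [308.5 169.4] [ 0.48273481 -0.2589335 ]
[ 300   87   23   81 1459] ((0.4887631833553314, -0.22896143794059753), (0.05744723603129387, 0.015936821699142456), 82.94847869873047)
[243 260  17  24 287] ((0.42482632398605347, -0.3354555070400238), (0.02032899484038353, 0.013153761625289917), 80.25728607177734)
[302 261  16  24 308] ((0.4724509119987488, -0.3423311710357666), (0.020259058102965355, 0.012430449947714806), 82.63709259033203)
[360 262  17  23 268] ((0.5201278328895569, -0.3489696979522705), (0.01941460743546486, 0.013296941295266151), 82.56678771972656)
[210 375  19  74 759] ((0.3686879277229309, -0.4722480773925781), (0.0867265984416008, 0.015984928235411644), 76.23782348632812)
[396 375  19  74 756] ((0.5434831380844116, -0.4946807622909546), (0.08641157299280167, 0.01589474081993103), 88.94961547851562)
[ 136  465  391   15 2564] ((0.46619975566864014, -0.5628170371055603), (0.02100578509271145, 0.4034907817840576), 82.42161560058594)
```

View pics/w6.png

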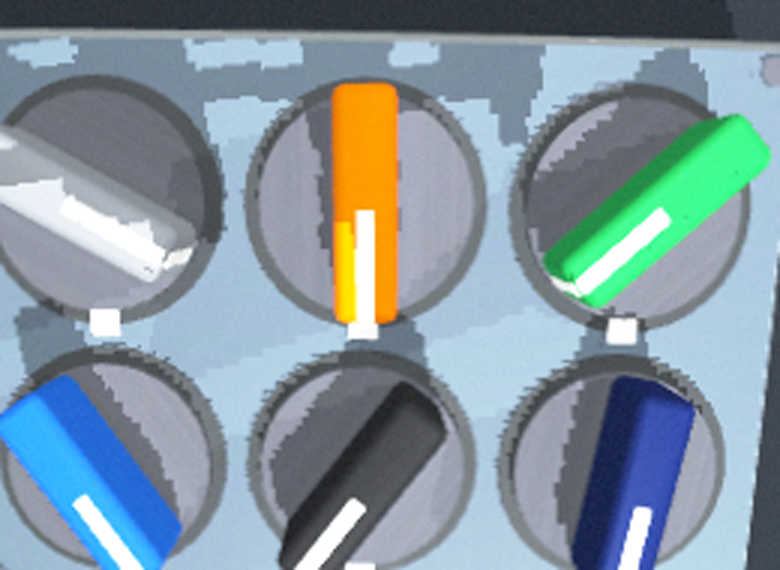

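View pics/s2.png

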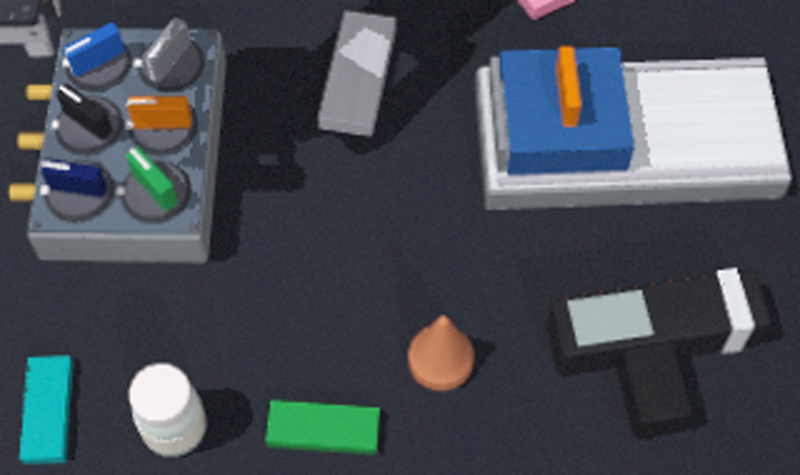

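```bash
python3 -c "
from rig import ctrl
print(ctrl.observe()['wrist_force'],ctrl.hand_in())"
```

```text
the job is handed in; nothing more can be done
[0.50391265 0.89351124 0.57865735] None
```

The job is done and handed in at about 25.6 s on the robot's clock, with the gripper clear of everything.

- **Bar:** The small steel bar was set down with light contact (about 13 N) and released. A wrist-camera check put it about 2 mm or less from the centre of the corner marks and about 0.1° off parallel.
- **Hood:** I slid it until it hit its stop. The force rose to 16 N with the fin level with the window, and the last scene picture shows it against the end wall. The bar could not be seen again once it was covered.
- **Orange knob:** I turned it about 75° clockwise, and the last close picture shows its pointer in line with the white mark. The measured bar direction is -97.0°. The mark direction came out at -97.5° to -98° from most estimates of the panel's direction. One pair of dial positions gave about -95°, which I put down to detection scatter.
- **Left alone:** The other five knobs, the cone, the jar and the analyser look unchanged in the pictures.

No check failed. The first scene-camera fix of the window was about 1 cm off, so I used the closer wrist views instead.

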